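# Snap the red crate tag shut with the bench pliers

### The job

Two bench-held snap pliers stand on the kitchen table, one loaded with a red crate tag and one with a green one. Press the pliers holding the red tag fully closed so that its snap button clicks home, then let the handle spring open again; leave the green tag's button unsnapped.

Things in the scene. Friction and masses are not known exactly. Their poses are not given: they have to be found in the camera images.
- red_pad (a point): Centre of the top of the yellow thumb pad (36 x 34 mm) at the free near end of the upper handle of the pliers with the red tag (46 x 84 mm, sticking out both sides of the jaw). 97 mm above the table when open, 57 mm when closed; it moves with the handle. x points along the handle to its hinge (160 mm away, 52 mm above the table), z out of the pad (0.24 rad off vertical when open).
- red_handle (a joint): Angle of that upper handle, rad: 0 sprung open, grows as the pad is pressed down, 0.25 at the solid stop (pad 40 mm lower). At the pad 1 to 3 N swing it and about 7 N takes it through the click, after which it yields again before the stop; a spring lifts it again. The pliers stand on a fixed base plate, 210 x 80 mm.
- red_snap (a joint): Travel of the red snap button (red disc 26 mm across on the red tag, under the upper jaw), m: 0 loose on its stud, 0.006 snapped home. Past half-way it clicks down by itself and stays. The jaw meets it at a handle angle of about 0.13 rad.
- green_snap (a joint): The same for the green snap button of the other, otherwise identical pliers with the green tag, which stays loose.

How it is judged:
On the way:
1. the red pliers are pressed closed and the red button has snapped home (value of joint red_snap above 0.0045 m and value of joint red_handle above 0.15 rad), for 0.05 s.
At the end, for the whole second after the job is handed in: The red button is snapped home (travel over 4.5 mm), the red pliers' handle has sprung open again (under 0.05 rad), and the green button is still loose (under 2 mm) (value of joint red_snap above 0.0045 m and value of joint red_handle below 0.05 rad and value of joint green_snap below 0.002 m); the robot touches nothing.
It fails at once if the green button is pressed in (value of joint green_snap above 0.003 m).
It also fails if it takes over 26 s, if anything falls off the work surface, if the arm or the gripper's body presses on something with over 40 N, if the wrist force passes 120 N, or if a joint passes its speed limit or range.

### The arm

A 6-joint arm with a two-finger parallel gripper is mounted at the origin on the work surface. World frame = base frame: x ahead of the robot, y to its left, z up, the work surface at z = 0. Lengths are in m, angles in rad, forces in N, time in s.
With the tool pointing down it reaches from about 0.325 to 0.925 m from the base axis. Payload 3.1 kg.
Tool frame: the origin (TCP) lies midway between the tips of the shut fingers; the grasp point (between the pads) lies ctrl.grip_point_offset behind it (ctrl.grip_point_offset is the distance from the TCP to the grasp point, in m); z points along the fingers, y is the line along which they close (so a half turn about z gives the same grasp; the last joint's range is limited). The gripper opens to 85 mm and grips with 20 to 120 N. Pads are 22 mm wide; open, the fingers measure 114 mm over their backs; the gripper's body (76 mm by 85 mm) begins 54 mm behind the grasp point. The pads swing forward as they close: fully open they stand 13 mm farther back than shut.
Start: joints at [-1.376, 0.217, 1.613, -0, 1.311, -0.112], TCP at [0.189, -0.596, 0.231] pointing down, gripper open.
Joint ranges: [-2.75, 2.75], [-0.78, 2.1], [0.31, 2.55], [-1.13, 4.27], [0.13, 2.63], [-2.58, 2.58]. Speed limits (rad/s): [2.79, 2.79, 3.14, 3.14, 3.14, 3.14].

### API

Orientations are given as [roll, pitch, yaw] about the fixed x, y, z axes, in that order (R = Rz(yaw) Ry(pitch) Rx(roll)).
In Python, from rig import ctrl gives the robot as it stands.
- The arm moves only by the tool arm_command, never from a script. Its argument "series" is text: rows parted by semicolons, each of 4 numbers parted by spaces: the shift along the tool's x, y, z in cm, then the turn about the tool's z in rad. In form: x y z roll; .... A call has exactly 8 rows; each row is the pose to reach, as a shift and turn from the pose commanded when the call began, along the tool's axes at that moment; what a row does not reach only later rows make up. A row lasts 1/12 s, in which the tool goes at most 41.7 mm and 7.16 degrees, less where a joint would pass 70% of its speed; a pose out of reach is approached as far as the arm can. A call with a gripper value outside its range is refused whole. "claw" is the finger opening in cm, from 0 to 8.54, set as the call begins (left out, the last holds). The fingers move at their own pace and stop on an object; "grip_force" is the grip in N (left out, the last holds). Time passes only in rows, so rows that repeat a pose let the fingers close, or fill a call up. It gives the time, the measured TCP pose, the force, the opening and the grip force at its end, in the units of the state.
- ctrl.read_state(): the state, without advancing time (a new reading comes with each control period).
- ctrl.read_camera(name): name is "side" or "top" or "wrist"; returns a dict with "frame" (480x640x3 uint8, blue, green, red), "fx", "fy", "cx", "cy" (pixels), "dist" ([k1, k2, p1, p2, k3] as OpenCV has them; the pictures are not rectified), "R" (3x3) and "t" (3): a world point X has camera coordinates R X + t. Camera axes: x right, y down, z forward; pixel columns grow to the right and rows downward; lengths in m; the calibration is good to about 2 mm. A picture is of the moment at which its call begins. There is no depth.
- ctrl.close_job(): hands the job in; it is judged then, once.
The state is a dict: "clock": time; "q": joint angles; "dq": joint speeds; "joint_efforts": joint torques, N m; "position": TCP position; "orientation": TCP orientation; "force": force on the tool from outside, world axes, zero at the start; "ft_torque": the same for the moment, N m; "width": finger opening in m; "gripper_force": force on a finger pad.
Only numpy, scipy, OpenCV 4.12 (cv2) and the standard library are available. Lean on these libraries where they do the work, as an engineer would, in place of code of your own. Each camera call takes 0.05 s, during which the arm holds its last target. There are 200 camera calls.

## Working session

There is one attempt and no reset: what is moved stays moved. The work goes in short steps, Python scripts to look and compute and a tool call to move; the robot and the scene stay as the last step left them, time stands still between calls to the robot, and variables do not carry over. Pictures are saved under pics/ and viewed, at most 10 in all, crops included, and the job is handed in when it is done.

Besides the shell and the picture viewer there is one more tool, called after "Call:" as name(argument=value, ...) on one line, values as JSON. arm_command: Moves the arm, as the interface text tells. Its arguments: {"type":"object","properties":{"series":{"type":"string"},"claw":{"type":"number"},"grip_force":{"type":"number"}},"required":["series"]}

```bash
mkdir -p pics; python3 - <<'E'
from rig import ctrl
import cv2,numpy as np,pickle
d={n:ctrl.read_camera(n) for n in("top","side")}
pickle.dump(d,open('d0.pkl','wb'))
for n in d: cv2.imwrite(f'pics/{n}0.png',d[n]["frame"])
s=ctrl.read_state();print({k:np.round(v,3) for k,v in s.items()},ctrl.grip_point_offset)
E
```

```text
{'clock': np.float64(0.1), 'q': array([-1.376,  0.218,  1.615, -0.   ,  1.311, -0.112]), 'dq': array([ 0.001, -0.003, -0.004, -0.001,  0.002, -0.   ]), 'joint_efforts': array([-0.0000e+00, -3.9808e+01, -3.0497e+01, -0.0000e+00,  4.0000e-03,
       -0.0000e+00]), 'position': array([ 0.189, -0.595,  0.23 ]), 'orientation': array([-3.139, -0.   ,  0.307]), 'force': array([0.102, 0.147, 0.525]), 'ft_torque': array([-0.041, -0.006,  0.02 ]), 'gripper_force': np.float64(0.0), 'width': np.float64(0.085)} 0.0187
```

View pics/top0.png

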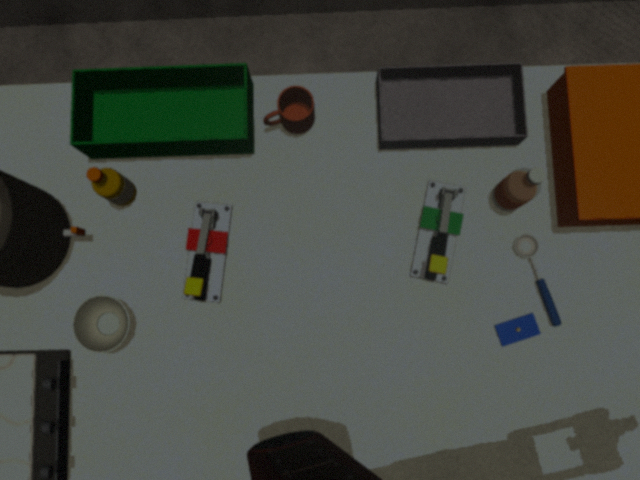

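View pics/side0.png

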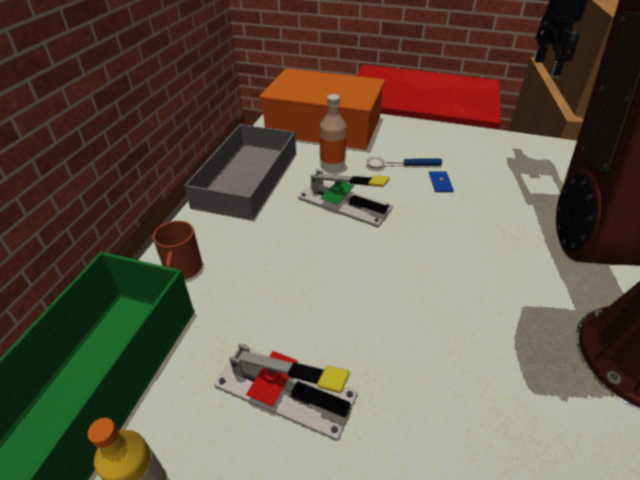

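The top view shows the red pliers at left with their yellow pad at about (194,287), and the green pliers at right with their pad at (438,264). In the side view the red pad is at (334,378), in front. Next I triangulate.

```bash
cat > h.py <<'E'
import cv2,numpy as np
def ray(c,p):
    K=np.array([[c["fx"],0,c["cx"]],[0,c["fy"],c["cy"]],[0,0,1.]])
    u=cv2.undistortPoints(np.array([[p]],float),K,np.array(c["dist"],float))[0,0]
    R=np.array(c["R"]);t=np.array(c["t"])
    d=R.T@np.array([u[0],u[1],1]);return -R.T@t,d/np.linalg.norm(d)
def onz(c,p,z):
    o,d=ray(c,p);return o+d*(z-o[2])/d[2]
def tri(a,b):
    A=0;B=0
    for o,d in(a,b):
        P=np.eye(3)-np.outer(d,d);A=A+P;B=B+P@o
    return np.linalg.solve(A,B)
def blob(c,lo,hi,near,rad=40):
    m=cv2.inRange(cv2.cvtColor(c["frame"],cv2.COLOR_BGR2HSV),lo,hi)
    k=np.zeros_like(m);cv2.circle(k,near,rad,255,-1);m&=k
    cs,_=cv2.findContours(m,cv2.RETR_EXTERNAL,cv2.CHAIN_APPROX_NONE)
    q=max(cs,key=cv2.contourArea);M=cv2.moments(q)
    return (M['m10']/M['m00'],M['m01']/M['m00']),cv2.contourArea(q),cv2.boundingRect(q)
E
python3 - <<'E'
import pickle;from h import *
d=pickle.load(open('d0.pkl','rb'));T,S=d["top"],d["side"]
Y=((22,120,80),(35,255,255));Rd=((0,150,60),(8,255,255))
a=blob(T,*Y,(194,287),25);b=blob(S,*Y,(334,378),30);print(a,b)
print("tri",tri(ray(T,a[0]),ray(S,b[0])))
print("top z.097",onz(T,a[0],.097),"side",onz(S,b[0],.097))
g=blob(T,*Y,(438,264),25);print("green pad",onz(T,g[0],.097))
# base plate corners
for p in[(196,204),(232,206),(219,302),(183,299)]: print(onz(T,p,.006))
for p in[(236,346),(215,382),(337,433),(356,392)]: print('s',onz(S,p,.006))
# hinge
print("hinge",onz(T,(209,210),.06))
E
```

```text
((192.53246753246754, 285.96753246753246), 231.0, (184, 277, 18, 18)) ((332.93076441102755, 378.2681704260651), 532.0, (317, 366, 32, 26))
tri [0.47899121 0.23256278 0.09471609]
top z.097 [0.47806543 0.23195245 0.097     ] side [0.47945288 0.23389303 0.097     ]
green pad [ 0.50868619 -0.24769478  0.097     ]
[0.65935444 0.24545502 0.006     ]
[0.65267204 0.16787778 0.006     ]
[0.4488046  0.19660705 0.006     ]
[0.45692528 0.27270259 0.006     ]
s [0.6645409  0.17037625 0.006     ]
s [0.66834336 0.24115486 0.006     ]
s [0.46354539 0.26521591 0.006     ]
s [0.45206426 0.1952704  0.006     ]
hinge [0.63510447 0.206683   0.06      ]
```

Call:
arm_command(series="1.2 -1.6 0 0; 3.6 -4.8 0 0; 6 -8 0 0; 8.4 -11.2 0 0; 10.8 -14.4 0 0; 13.2 -17.6 0 0; 15.6 -20.8 0 0; 18 -24 0 0", claw=0, grip_force=20)

```text
clock: 0.77
position: [0.2878, -0.3105, 0.2307]
orientation: [-3.141, -0.0, 0.306]
force: [-0.1, 1.3, 0.5]
width: -0.0001
gripper_force: 0.0
```

Call:
arm_command(series="2.4 -3.2 0 -0.12; 4.8 -6.4 0 -0.24; 7.2 -9.6 0 -0.36; 9.6 -12.8 0 -0.48; 12 -16 0 -0.6; 14.4 -19.2 0 -0.72; 16.8 -22.4 0 -0.84; 19.2 -25.6 0 -0.96")

```text
clock: 1.43
position: [0.3935, -0.0086, 0.2312]
orientation: [3.141, 0.0, 1.273]
force: [0.5, 0.2, 0.3]
width: 0.0004
gripper_force: 0.0
```

```bash
cat > g.py <<'E'
from rig import ctrl
import numpy as np,sys
from scipy.spatial.transform import Rotation as Q
s=ctrl.read_state();R=Q.from_euler('xyz',s["orientation"]).as_matrix()
print(s["clock"],s["position"].round(4) if hasattr(s["position"],'round') else s["position"],np.round(s["orientation"],3),np.round(s["force"],1),s["width"])
g=np.array(eval(sys.argv[1]));print("shift cm",(R.T@(g-np.array(s["position"]))*100).round(2))
E
python3 g.py "[.479,.233,.15]"
```

```text
1.4333 [ 0.3935 -0.0086  0.2312] [3.141 0.    1.273] [0.5 0.2 0.3] 0.00040300018487211874
shift cm [25.6   1.08  8.12]
```

Call:
arm_command(series="4 0.2 0 -0.05; 8 0.4 0 -0.1; 12 0.6 1 -0.13; 16 0.7 2 -0.13; 19.5 0.8 4 -0.13; 22.5 0.9 5 -0.13; 24.6 1 6 -0.13; 24.6 1 6 -0.13")

```text
clock: 2.1
position: [0.4757, 0.2239, 0.1684]
orientation: [-3.137, 0.001, 1.4]
force: [0.0, -1.5, 0.0]
width: 0.0
gripper_force: 0.0
```

```bash
python3 g.py "[.478,.233,.105]"; python3 - <<'E'
from rig import ctrl
import cv2,pickle
from h import *
d={n:ctrl.read_camera(n) for n in("top","side","wrist")};pickle.dump(d,open('d1.pkl','wb'))
cv2.imwrite('pics/w1.png',d["wrist"]["frame"]);cv2.imwrite('pics/s1.png',d["side"]["frame"])
E
```

```text
2.1 [0.4757 0.2239 0.1684] [-3.137e+00  1.000e-03  1.400e+00] [ 0.  -1.5  0. ] 9.586346458021927e-06
shift cm [0.94 0.1  6.33]
```

View pics/w1.png

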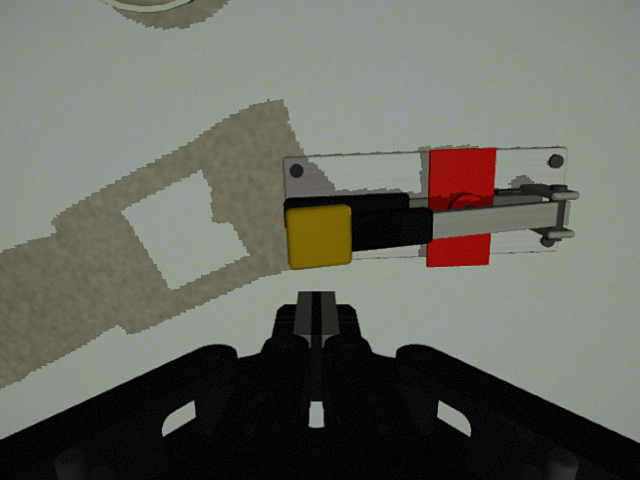

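View pics/s1.png

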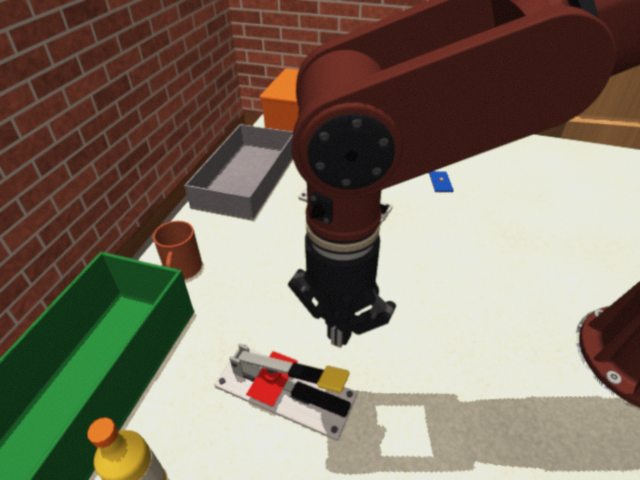

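The wrist view shows the red tag's pliers with the yellow pad at about (319,237). The closed fingers are above it, and the side view shows them clear of the pad. I'll cross-check the pad position from the wrist camera.

```bash
python3 - <<'E'
import pickle;from h import *
d=pickle.load(open('d1.pkl','rb'));Y=((18,120,60),(35,255,255))
a=blob(d["wrist"],*Y,(319,237),50);b=blob(d["side"],*Y,(334,378),30);t=blob(d["top"],*Y,(192,286),25) if 1 else 0
print(a,b,onz(d["wrist"],a[0],.097),tri(ray(d["wrist"],a[0]),ray(d["side"],b[0])))
E
python3 g.py "[.478,.233,.105]"
```

```text
((318.6820382957928, 236.14789639699674), 3751.5, (286, 204, 66, 66)) ((332.72903225806454, 378.9136712749616), 542.5, (317, 366, 32, 27)) [0.47978915 0.2330381  0.097     ] [0.4798739  0.23203774 0.09223301]
2.25 [0.4762 0.2207 0.1708] [-3.140e+00  1.000e-03  1.397e+00] [ 0.1  0.3 -0.9] 1.0184853157160075e-05
shift cm [ 1.25 -0.03  6.58]
```

Call:
arm_command(series="0.4 0 0.5 0; 0.9 0 1.2 0; 1.2 0 2.5 0; 1.2 0 4 0; 1.2 0 5.5 0; 1.2 0 6.5 0; 1.2 0 6.8 0; 1.2 0 6.8 0")

```text
clock: 2.92
position: [0.478, 0.2323, 0.1022]
orientation: [-3.14, 0.001, 1.396]
force: [-0.2, 0.9, 0.2]
width: 0.0003
gripper_force: 0.0
```

```bash
python3 g.py "[.477,.233,.065]"
```

```text
2.9167 [0.478  0.2323 0.1022] [-3.140e+00  1.000e-03  1.396e+00] [-0.2  0.9  0.2] 0.00028485610315988086
shift cm [ 0.05 -0.1   3.72]
```

Call:
arm_command(series="0 0 0.4 0; 0 0 0.9 0; 0 0 1.4 0; 0 0 1.9 0; 0 -0.1 2.4 0; 0 -0.1 2.9 0; 0 -0.1 3.3 0; 0 -0.1 3.5 0")

```text
clock: 3.58
position: [0.4772, 0.2333, 0.0678]
orientation: [-3.14, -0.0, 1.397]
force: [-1.4, 1.1, 3.0]
width: -0.0
gripper_force: 1.2
```

Call:
arm_command(series="0 -0.1 0.1 0; 0 -0.1 0.3 0; 0 -0.1 0.5 0; 0 -0.1 0.6 0; 0 -0.1 0.7 0; 0 -0.1 0.8 0; 0 -0.1 0.8 0; 0 -0.1 0.8 0")

```text
clock: 4.25
position: [0.4768, 0.2332, 0.0602]
orientation: [-3.141, 0.0, 1.397]
force: [-0.8, 1.2, 2.5]
width: -0.0
gripper_force: 0.9
```

Call:
arm_command(series="0 0 0.1 0; 0 0 0.2 0; 0 0 0.3 0; 0 0 0.4 0; 0 0 0.5 0; 0 0 0.5 0; 0 0 0.5 0; 0 0 0.5 0")

```text
clock: 4.92
position: [0.477, 0.2332, 0.0569]
orientation: [-3.141, 0.001, 1.397]
force: [-5.3, -1.2, 13.0]
width: -0.0002
gripper_force: 6.1
```

```bash
python3 g.py "[.477,.233,.053]"; python3 - <<'E'
from rig import ctrl
import cv2
f=ctrl.read_camera("side")["frame"][300:450,180:400]
cv2.imwrite('pics/s2.png',cv2.resize(f,None,fx=3.5,fy=3.5))
E
```

```text
4.9167 [0.477  0.2332 0.0569] [-3.141e+00  1.000e-03  1.397e+00] [-5.3 -1.2 13. ] -0.00024357614064043497
shift cm [-0.02  0.01  0.39]
```

View pics/s2.png

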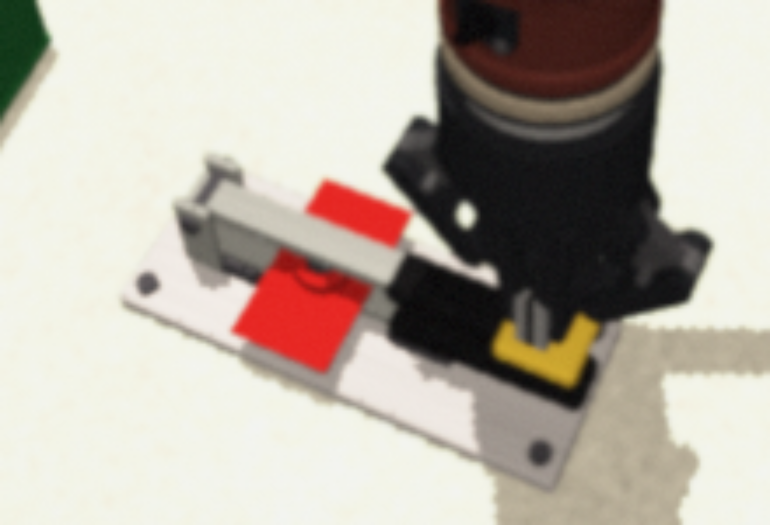

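The pliers are at their solid stop, with the TCP at 0.057 m and 13 N after the earlier yield. In the crop the fingers sit on the yellow pad at (540,330), and the upper jaw is down on the button. Now I retreat.

Call:
arm_command(series="0 0 -0.6 0; 0 0 -1.6 0; 0 0 -2.6 0; 0 0 -3.8 0; 0 0 -5.2 0; 0 0 -7 0; 0 0 -9 0; -1 0 -11 0")

```text
clock: 5.63
position: [0.475, 0.2241, 0.1667]
orientation: [-3.141, -0.001, 1.398]
force: [-0.4, -1.1, 0.2]
width: -0.0002
gripper_force: 0.0
```

Call:
arm_command(series="-2 0 -1 0; -4 0 -2 0; -6 0 -2 0; -7 0 -2 0; -7 0 -2 0; -7 0 -2 0; -7 0 -2 0; -7 0 -2 0")

```text
clock: 6.3
position: [0.4629, 0.1552, 0.1849]
orientation: [-3.141, -0.0, 1.397]
force: [-0.1, 0.6, 0.2]
width: 0.0
gripper_force: 0.0
```

```bash
python3 - <<'E'
from rig import ctrl
import cv2,pickle
from h import *
Y=((18,120,60),(35,255,255))
d=pickle.load(open('d1.pkl','rb'));c={n:ctrl.read_camera(n) for n in("side","top","wrist")}
for x in (d,c): print(blob(x["side"],*Y,(334,378),30))
a,b=[cv2.resize(x["side"]["frame"][330:450,200:370],None,fx=2.3,fy=2.3,interpolation=cv2.INTER_CUBIC) for x in(d,c)]
w=c["wrist"]["frame"];w=cv2.resize(w,(391,276))
cv2.imwrite('pics/cmp.png',np.vstack([np.hstack([a,b]),np.hstack([w,w*0])]))
s=ctrl.read_state();print(s["clock"],s["position"],s["force"])
E
```

```text
((332.72903225806454, 378.9136712749616), 542.5, (317, 366, 32, 27))
((332.9441520467836, 378.46988304093566), 570.0, (317, 366, 33, 27))
6.45 [0.46294748 0.15507507 0.18498737] [ 0.47271655 -0.50245116 -0.86054635]
```

View pics/cmp.png

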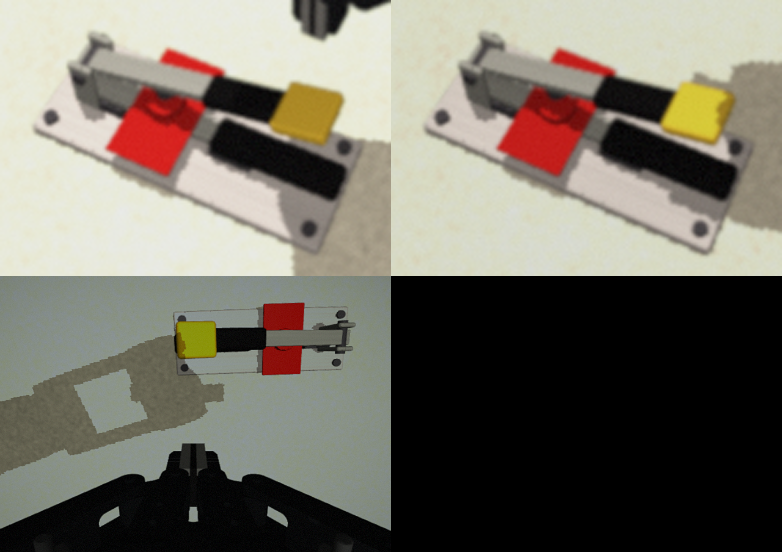

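The pad is back at its open position: (332.9,378.5) px in the side view, against (332.7,378.9) before. I'll make one close check of the button before handing in.

```bash
python3 - <<'E'
from rig import ctrl
import cv2,pickle
from h import *
d=pickle.load(open('d1.pkl','rb'));c=ctrl.read_camera("side")
cv2.imwrite('pics/btn.png',np.hstack([cv2.convertScaleAbs(cv2.resize(x["frame"][350:410,240:300],(390,390),interpolation=cv2.INTER_CUBIC),alpha=1.3) for x in(d["side"],c)]))
E
```

```text
(no output)
```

View pics/btn.png

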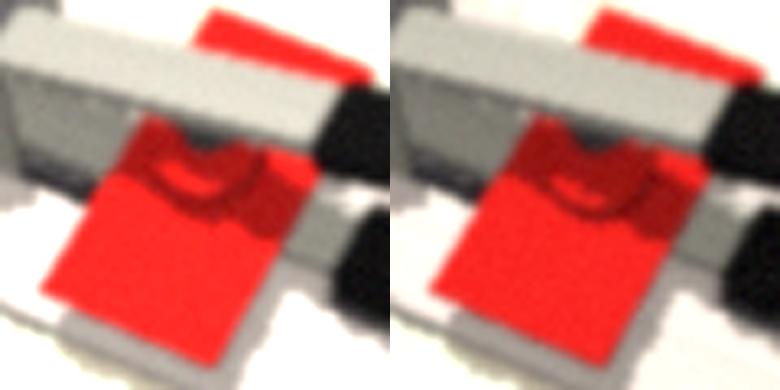

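The button disc at about (590,185) is now lower and thinner-sided, and more of it is in the jaw's shadow than before at (205,180). That fits a button snapped home with the handle open again.

```bash
python3 -c "
from rig import ctrl
print(ctrl.close_job())"
```

```text
the job is handed in; nothing more can be done
None
```

I pressed the red pliers to their stop (13 N at the pad); the button looks snapped home on camera, the handle has sprung open, the green pliers were not touched, and the job was handed in about 6.5 s in, but no verdict came back.

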